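# Padlock the geometry set box

## Robot

A 7-joint arm with a two-finger parallel gripper is mounted at the origin on the work surface. World frame = base frame: x ahead of the robot, y to its left, z up, the work surface at z = 0. Lengths are in m, angles in rad, forces in N, time in s.
With the tool pointing down it reaches from about 0.4 to 0.875 m from the base axis. Payload 19.3 kg.
Tool frame: the origin (TCP) lies midway between the tips of the shut fingers; the grasp point (between the pads) lies 19 mm behind it; y points along the fingers, z is the direction in which the jaws open and shut, and the axes are right-handed (so a half turn about y gives the same grasp; the last joint's range is limited). The gripper opens to 85 mm and grips with 20 to 120 N. Pads are 22 mm wide; open, the fingers measure 114 mm over their backs; the gripper's body (76 mm by 85 mm) begins 54 mm behind the grasp point. The pads swing forward as they close: fully open they stand 13 mm farther back than shut.
Start: joints at [-1.262, 0.521, -0.036, 1.599, 0.021, 1.021, -0.113], TCP at [0.231, 0.581, 0.231] pointing down, gripper open.
Joint ranges: [-2.91, 2.91], [-0.3, 2.13], [-1.5, 1.42], [0.17, 2.43], [-1.26, 4.41], [0.16, 1.93], [-2.52, 2.52]. Speed limits (rad/s): [1.89, 1.89, 2.39, 2.39, 3.01, 3.01, 3.01].

## Interface

Orientations are given as a rotation vector (axis times angle).
In Python, from station import * gives the robot as it stands.
- The arm moves only by the shell command python3 -m crank 'ROWS' [FORCE]. ROWS is a JSON object of lists of equal length, an entry for each row: "twist": the turn, a rotation vector about the tool's x, y, z in degrees, a list of three; "offset": the shift along the tool's x, y, z in m, a list of three; "hand": the opening, from -1 (shut) to 1 (fully open). A call has 1 to 8 rows; each row shifts and turns the commanded pose from where the row before left it, along the tool's axes as they then stand; what a row does not reach is not made up. A row lasts 1/8 s, in which the tool goes at most 62.5 mm and 10.7 degrees, less where a joint would pass 70% of its speed; a pose out of reach is approached as far as the arm can. A call is refused whole if a number of a shift passes 0.0625 or a number of a turn 10.7, either way. A call with a gripper value outside its range is refused whole. The fingers move at their own pace and stop on an object; FORCE is the grip in N (left out, the last holds). Time passes only in rows, so rows that do not move let the fingers close. It gives the time, the measured TCP pose, the force and the opening at its end, in the units of the state.
- state(): the state, without advancing time (a new reading comes with each control period).
- snapshot(name): name is "scene" or "top"; returns the picture (420x560x3 uint8, blue, green, red); there is no depth.
- get_calibration(name): a dict with "camera_matrix" (3x3 intrinsics, pixels), "rvec" (rotation vector, rad) and "tvec" (3), from world to camera coordinates, as OpenCV has them. Camera axes: x right, y down, z forward; pixel columns grow to the right and rows downward; lengths in m; the calibration is good to about 2 mm. A picture is of the moment at which its call begins. get_calibration takes no time and is no camera call.
- close_job(): hands the job in, once; it reports no verdict.
Trained networks look in the newest picture that a camera, given by its name, has taken for a name from the list of things; names that differ only in an ending like _2 or _b are one class to them, and where a whole thing is asked for, a point or a joint stands for the part that bears it (a point fixed in the world has none). Each returns a list of dicts, best first, with "score" (0 to 1); they miss things now and then, are a little off and sometimes report something else, mostly with a low value. They report only what shows in the picture. A call takes as long as a camera call.
- spot_in(label, camera): "uv" ([column, row] in pixels, amid what is visible of it).
The state is a dict: "time": time; "joints": joint angles; "joint_velocities": joint speeds; "joint_torque": joint torques, N m; "ee_pos": TCP position; "tcp_rot": TCP orientation; "contact_force": force on the tool from outside, world axes, zero at the start; "moment": the same for the moment, N m; "gripper_width": finger opening in m.
Only numpy, scipy, OpenCV 4.12 (cv2) and the standard library are available. Lean on these libraries where they do the work, as an engineer would, in place of code of your own. Each camera call takes 0.05 s, during which the arm holds its last target.

## Task

Lock up the red geometry set box: slide its lid fully home, turn the raised padlock shackle back over so that its short leg stands above the hole in the lid's steel tongue, and press the shackle down through the tongue into the padlock until it clicks and stays down by itself. Leave the pencil, the glass cube and the clip where they lie.

Things in the scene. Friction and masses are not known exactly. Their poses are not given: they have to be found in the camera images.
- set_box: Red plastic geometry set box, 150 mm (its x) by 220 mm (its y) by 69 mm high, standing firmly on the desk (it does not shift); open on top under a sliding lid. Origin: centre of its underside, on the desk; z up. A brass padlock body, 66 mm (x) by 28 mm (y), stands in a steel cradle on the box's -y end, its flat top 63 mm above the desk.
- lid (a joint): Sliding lid (dark red, 5 mm thick, top 65 mm above the desk), in m: 0 = fully home against its stop, growing as it is opened towards the box's +y, up to 0.125. Slides with 2 N of friction and stays where left. A steel tongue, 28 mm wide and 4 mm thick, runs out past its -y end, top 69 mm above the desk; its 14 mm hole lies over the padlock's hole only when the lid is home.
- lid_rib (a point): Middle of the lid's pull rib (moves with the lid): a pale grey upright bar across the lid, 70 mm long along the box's x, 12 mm thick along the box's y, standing 24 mm above the lid (65 to 89 mm above the desk); the point is half-way up it. Lid home: at x 0, y 0 in the box frame.
- shackle_crown (a point): Top of the bend of the U-shaped steel shackle, on the bar's centre line (moves with the shackle). The bar is 9 mm thick, the legs 38 mm apart between centres, the crown midway between them (19 mm from the long leg's axis). Raised: 120.5 mm above the desk; locked: 19 mm lower. The bend is a half circle of 19 mm radius. The point's x axis points from the short leg to the long leg, in the plane of the U; z up.
- long_leg (a point): Where the axis of the shackle's long leg meets the padlock's flat top, 63 mm above the desk: x +38 mm, y -128 mm in the box frame. Its z axis is the axis the shackle turns about; the long leg stays in the padlock.
- lock_hole (a point): Centre of the 13 mm hole in the padlock's top that takes the shackle's short leg, 63 mm above the desk: x 0, y -128 mm in the box frame, 38 mm from the long leg towards the box's -x.
- shackle_turn (a joint): Turn of the shackle about its long leg, in rad, anticlockwise from above: 0 = short leg exactly above the hole (plane of the U along the box's x); positive = swung outwards, away from the box. Limits -0.9 and 1.9, no stop at 0. Turns easily (0.02 N m) and stays where it is left. The short leg's end is round and finds its way in from up to about 3 mm off (0.08 rad).
- shackle_depth (a joint): How far the shackle is pressed down, in m: 0 = raised (short leg's end 11 mm above the padlock's top, 5 mm above the tongue), where a spring returns it if let go too soon; the hidden pawl catches at 0.019 and holds it there; 0.021 is the bottom. The push grows from 3 N to about 10 N. Over 0.15 rad out of line it cannot go down. Pressed in with the lid open it locks for good, without the lid.
- pencil_mid (a point): Middle of a mechanical pencil lying on the desk, blue with a steel clip, 140 mm long and 11 mm thick, lying along its x. To be left alone.
- cube_mid (a point): Centre of a clear glass cube of 60 mm standing on the desk. To be left alone.
- clip_mid (a point): Middle of an aluminium clip, 75 mm by 35 mm by 23 mm high, lying on the desk. To be left alone.

How it is judged:
By the outcome, as a careful person would: the job done as asked, in the order asked, and still so for the second after the job is handed in, with the robot touching nothing.
It also fails if it takes over 48 s, if anything falls off the work surface, if the arm or the gripper's body presses on something with over 40 N, if the wrist force passes 120 N, or if a joint passes its speed limit or range.

## Working session

There is one attempt and no reset: what is moved stays moved. The work goes in short steps, Python scripts to look and compute and a shell command to move; the robot and the scene stay as the last step left them, time stands still between calls to the robot, and variables do not carry over. Pictures are saved under pics/ and viewed, and the job is handed in when it is done.

```bash
mkdir -p pics
python3 - <<'E'
from station import *
import cv2
for n in ("scene","top"):
    im=snapshot(n); cv2.imwrite(f"pics/{n}0.png",im)
    c=get_calibration(n); print(n,c)
    for l in ("lid_rib","shackle_crown","set_box","lock_hole","long_leg"):
        print(l,[(d['uv'],round(d['score'],2)) for d in spot_in(l,n)][:3])
s=state();print(s)
E
```

```text
scene {'camera_matrix': array([[379.73520725,   0.        , 282.13127926],
       [  0.        , 379.73520725, 209.40893463],
       [  0.        ,   0.        ,   1.        ]]), 'rvec': array([ 2.23825382,  0.79706023, -0.30479069]), 'tvec': array([-0.53285044, -0.15072078,  0.93984561])}
lid_rib [([265.5, 215.6], 0.78), ([256.7, 257.7], 0.51)]
shackle_crown [([247.3, 309.9], 0.56)]
set_box [([259.2, 258.6], 0.63), ([354.3, 224.1], 0.39)]
lock_hole [([260.0, 257.7], 0.59)]
long_leg [([257.6, 258.7], 0.73)]
top {'camera_matrix': array([[494.32740868,   0.        , 283.19137424],
       [  0.        , 494.32740868, 205.70609971],
       [  0.        ,   0.        ,   1.        ]]), 'rvec': array([ 2.18089947, -2.2296581 ,  0.1403518 ]), 'tvec': array([0.05835766, 0.59753699, 0.78927882])}
lid_rib [([239.4, 230.0], 0.66)]
shackle_crown [([368.4, 137.2], 0.49)]
set_box [([273.3, 212.0], 0.84)]
lock_hole [([275.5, 209.4], 0.72)]
long_leg [([273.8, 210.9], 0.69), ([179.9, 144.8], 0.24)]
{'time': 0.6, 'joints': array([-1.2621798 ,  0.52135632, -0.03628841,  1.59950055,  0.02118394,
        1.02111026, -0.11280346]), 'joint_velocities': array([ 0.00156037, -0.00040512,  0.00071158,  0.00052201,  0.00035608,
       -0.00037224, -0.00116678]), 'joint_torque': array([-2.16804823e-03, -9.26529336e+01,  1.97657928e+00, -3.70165336e+01,
        1.79235282e-02,  2.05764329e-03, -7.15750753e-05]), 'ee_pos': array([0.23116026, 0.58067164, 0.23131794]), 'tcp_rot': array([-1.55026978,  0.29725556, -0.29724471]), 'contact_force': array([ 0.52131054, -0.50502818, -0.03652216]), 'moment': array([ 0.01335524, -0.00268862,  0.00556393]), 'gripper_width': 0.08537517697465719}
```

View pics/scene0.png

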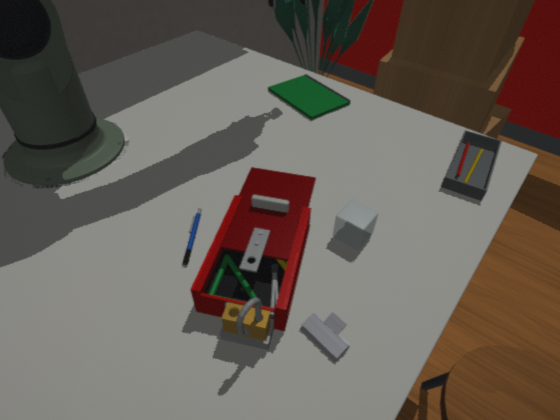

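View pics/top0.png

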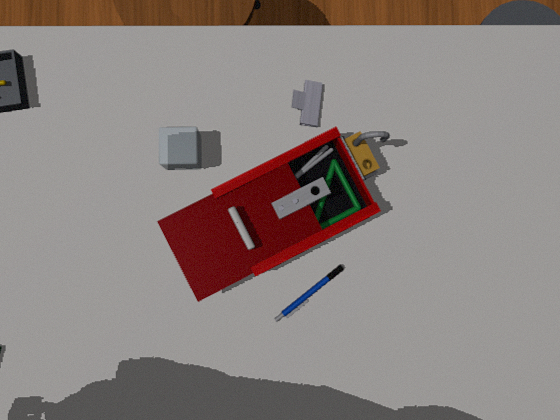

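The top view shows the rib at about (241,228), the padlock at (362,155) with its hole near (367,164), and the shackle swung outward with its crown near (372,137). I'll zoom in for precise pixels.

Run:
```python
import cv2
a=cv2.imread("pics/top0.png"); cv2.imwrite("pics/z1.png",cv2.resize(a[110:220,300:410],None,fx=5,fy=5,interpolation=cv2.INTER_CUBIC))
cv2.imwrite("pics/z2.png",cv2.resize(a[120:310,150:390],None,fx=3,fy=3,interpolation=cv2.INTER_CUBIC))
b=cv2.imread("pics/scene0.png"); cv2.imwrite("pics/z3.png",cv2.resize(b[280:360,190:310],None,fx=6,fy=6,interpolation=cv2.INTER_CUBIC))
```

```text
(no output)
```

View pics/z1.png

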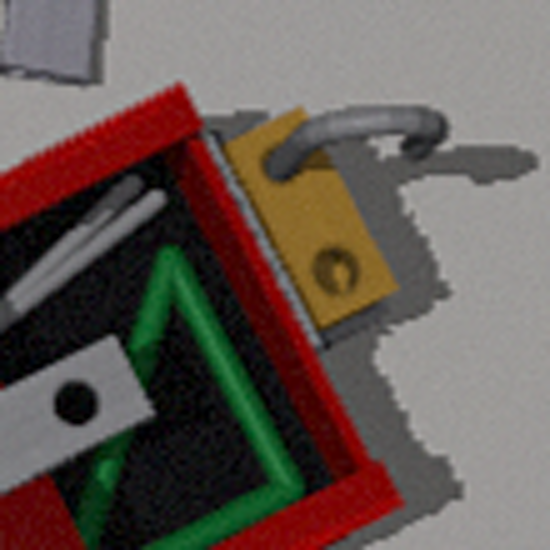

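View pics/z2.png

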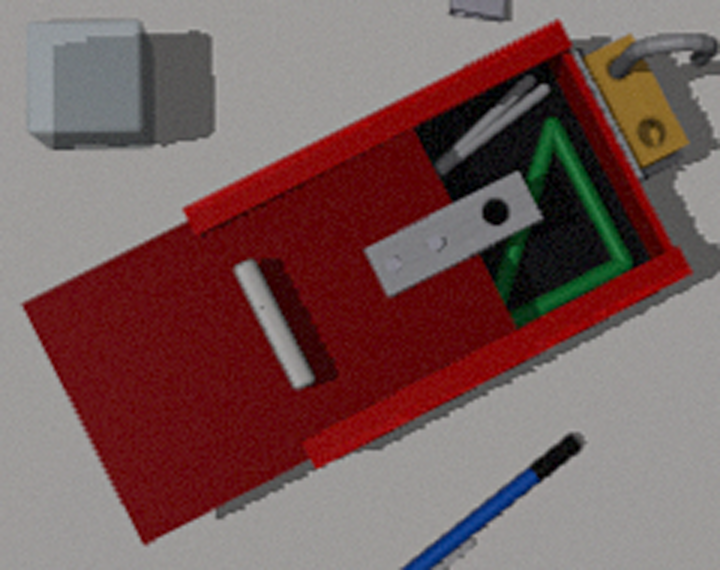

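View pics/z3.png

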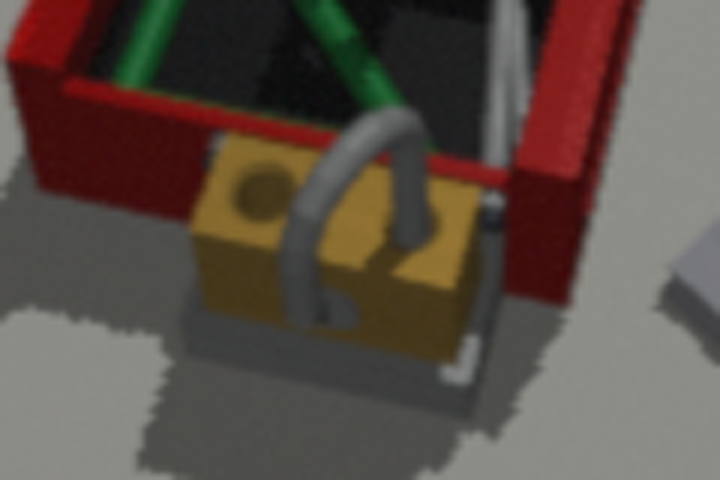

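```bash
cat > h.py <<'E'
from station import *
import cv2,numpy as np
from scipy.optimize import least_squares
from scipy.spatial.transform import Rotation as R
def proj(c,P):
    k=get_calibration(c); return cv2.projectPoints(np.array(P,float).reshape(-1,1,3),k['rvec'],k['tvec'],k['camera_matrix'],None)[0][:,0]
def b2w(p,b):
    c,s=np.cos(b[2]),np.sin(b[2]); p=np.atleast_2d(p)
    return np.c_[b[0]+c*p[:,0]-s*p[:,1],b[1]+s*p[:,0]+c*p[:,1],p[:,2]]
E
python3 - <<'E'
from h import *
T=[((0,-128,63),(367.2,164.4)),((38,-128,63),(357,143)),((75,-110,69),(336.4,126.6)),((-75,-110,69),(380.4,210)),((75,110,69),(212,189)),((-75,110,69),(254,275))]
S=[((0,-128,63),(233.8,312)),((75,-110,69),(287.5,310)),((-75,-110,69),(191.7,290))]
def f(b):
    o=[]
    for c,L in(("top",T),("scene",S)):
        o.append((proj(c,b2w(np.array([l[0] for l in L])/1e3,b))-[l[1] for l in L]).ravel())
    return np.concatenate(o)
best=min((least_squares(f,[.6,.1,y],loss='soft_l1') for y in(0,1.5,3,-1.5)),key=lambda r:r.cost)
b=best.x;print(b,best.cost,f(b).reshape(-1,2).round(1).tolist())
np.save("b.npy",b)
# rib top
def g(q): 
    P=b2w([[-.035,q[0],.089],[.035,q[0],.089]],b)
    return (proj("top",P)-[[150+302/3,120+383/3],[150+243/3,120+264/3]]).ravel()
r=least_squares(g,[.05]);print("lid",r.x,r.fun)
# shackle: tip of outer bend
for th in np.arange(0.6,2,.2):
    u=np.array([-np.cos(th),-np.sin(th)])
    P=[[.038+a*u[0],-.128+a*u[1],z] for a,z in((.019,.1205),(.038,.1015),(.038,.074))]
    P=b2w(P,b)
    print(th.round(1),((proj("top",P)-[300,110])*5).round().tolist(),((proj("scene",P)-[190,280])*6).round().tolist())
print(b2w([[0,-.128,.063],[.038,-.128,.063],[0,r.x[0],.077],[0,0,.077]],b))
s=state();print(R.from_rotvec(s['tcp_rot']).as_matrix().round(3))
E
```

```text
[0.60452411 0.02742077 0.45010585] 5.351288912158592 [[0.3, -1.2], [-0.6, -1.0], [-0.2, -1.1], [0.2, 0.3], [-1.7, -0.7], [0.5, 0.6], [-0.2, -0.2], [-1.6, -0.2], [-1.6, -0.8]]
lid [0.09537916] [ 0.32716788  0.18480849 -1.19266042 -1.90639591]
0.6 [[377.0, 151.0], [417.0, 194.0], [395.0, 211.0]] [[324.0, 121.0], [248.0, 192.0], [257.0, 252.0]]
0.8 [[382.0, 139.0], [427.0, 171.0], [404.0, 189.0]] [[331.0, 134.0], [261.0, 219.0], [269.0, 279.0]]
1.0 [[384.0, 126.0], [431.0, 147.0], [409.0, 165.0]] [[340.0, 146.0], [280.0, 243.0], [287.0, 303.0]]
1.2 [[384.0, 114.0], [431.0, 122.0], [408.0, 142.0]] [[353.0, 156.0], [304.0, 264.0], [311.0, 323.0]]
1.4 [[381.0, 101.0], [425.0, 98.0], [403.0, 118.0]] [[368.0, 164.0], [333.0, 279.0], [339.0, 338.0]]
1.6 [[376.0, 90.0], [415.0, 75.0], [393.0, 96.0]] [[384.0, 168.0], [365.0, 289.0], [370.0, 347.0]]
1.8 [[368.0, 79.0], [401.0, 55.0], [379.0, 76.0]] [[401.0, 170.0], [399.0, 292.0], [403.0, 350.0]]
[[ 0.6602119  -0.08783056  0.063     ]
 [ 0.69442714 -0.07129825  0.063     ]
 [ 0.56302837  0.11330027  0.077     ]
 [ 0.60452411  0.02742077  0.077     ]]
[[ 0.929 -0.     0.37 ]
 [-0.37   0.     0.929]
 [-0.    -1.     0.   ]]
```

Fit is good: residuals are about 1 px, the lid is open by about 95 mm, and the shackle turn is about 1.15 rad. Now moving above the rib.

```bash
python3 -m crank '{"twist":[[0,0,0],[0,0,0],[0,0,0],[0,0,0],[0,0,0],[0,0,0],[0,0,0],[0,0,0]],"offset":[[0.048,0,-0.031],[0.048,0,-0.031],[0.048,0,-0.031],[0.048,0,-0.031],[0.048,0,-0.031],[0.048,0,-0.031],[0.048,0,-0.031],[0.048,0,-0.031]],"hand":[1,1,1,1,1,1,1,1]}' 40
python3 -m crank '{"twist":[[0,10,0],[0,10,0],[0,10,0],[0,10,0],[0,10,0],[0,10,0],[0,10,0],[0,10,0]],"offset":[[0,0,0],[0,0,0],[0,0,0],[0,0,0],[0,0,0],[0,0,0],[0,0,0],[0,0,0]],"hand":[1,1,1,1,1,1,1,1]}'
python3 -m crank '{"twist":[[0,10.5,0],[0,10.5,0],[0,10.5,0],[0,10.5,0],[0,10.5,0],[0,0,0]],"offset":[[0,0,0],[0,0,0],[0,0,0],[0,0,0],[0,0,0],[0,0,0]],"hand":[1,1,1,1,1,1]}'
cat >> h.py <<'E'
def rel(tx,ty,tz,yaw):
    """remaining shift in tool axes & turn about tool y, jaw yaw target deg"""
    s=state(); M=R.from_rotvec(s['tcp_rot']).as_matrix()
    cur=np.degrees(np.arctan2(M[1,2],M[0,2]))
    print("t",s['time'],"pos",s['ee_pos'].round(4),"yaw",cur.round(2),"tilt",M[:,1].round(3),"F",s['contact_force'].round(1),"w",round(s['gripper_width'],4))
    print("joints",s['joints'].round(2)); 
    print("shift tool",(M.T@(np.array([tx,ty,tz])-s['ee_pos'])).round(4),"twist y",round(-(yaw-cur),2))
E
python3 - <<'E'
from h import *
rel(.563,.113,.231,-64.2)
E
```

```text
time: 1.6
ee_pos: [0.4971, 0.2067, 0.2315]
tcp_rot: [-1.55, 0.297, -0.297]
contact_force: [0.4, 1.0, 0.6]
gripper_width: 0.0853
time: 2.6
ee_pos: [0.4962, 0.2083, 0.2314]
tcp_rot: [-1.102, 1.362, -1.362]
contact_force: [0.7, -0.1, 0.3]
gripper_width: 0.0856
time: 3.35
ee_pos: [0.4961, 0.2085, 0.2313]
tcp_rot: [-0.453, 1.971, -1.971]
contact_force: [-0.1, -0.6, -0.4]
gripper_width: 0.0857
t 3.35 pos [0.4961 0.2085 0.2313] yaw -64.13 tilt [ 0. -0. -1.] F [-0.1 -0.6 -0.4] w 0.0857
joints [-0.97  0.45  0.63  1.85 -0.32  0.94 -1.31]
shift tool [-0.0185  0.0003  0.1151] twist y 0.07
```

```bash
python3 -m crank '{"twist":[[0,0,0],[0,0,0],[0,0,0],[0,0,0]],"offset":[[-0.0092,0,0.0575],[-0.0092,0,0.0575],[0,0.05,0],[0,0.04,0]],"hand":[1,1,1,1]}' 40
python3 - <<'E'
from h import *
rel(.563,.1133,.072,-64.2)
for n in("top","scene"):cv2.imwrite(f"pics/a_{n}.png",snapshot(n))
E
```

```text
time: 3.85
ee_pos: [0.5628, 0.1121, 0.1399]
tcp_rot: [-0.455, 1.969, -1.969]
contact_force: [1.1, 0.7, -0.8]
gripper_width: 0.0858
t 3.85 pos [0.5628 0.1121 0.1399] yaw -63.97 tilt [-0.  0. -1.] F [ 1.1  0.7 -0.8] w 0.0858
joints [-0.67  0.62  0.54  1.84 -0.44  0.8  -1.02]
shift tool [-0.0007  0.0679 -0.001 ] twist y 0.23
```

View pics/a_scene.png

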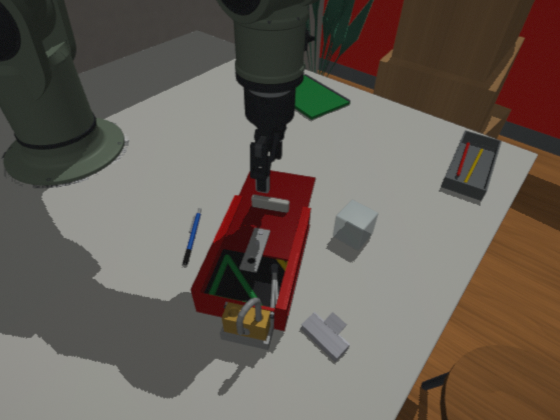

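View pics/a_top.png

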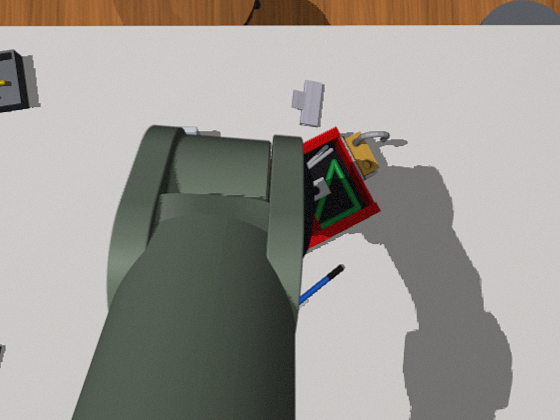

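The scene view shows the open fingers above the rib at (270,204), lined up as planned. Descending and closing.

```bash
python3 -m crank '{"twist":[[0,0,0],[0,0,0],[0,0,0],[0,0,0],[0,0,0],[0,0,0],[0,0,0],[0,0,0]],"offset":[[0,0.034,-0.001],[0,0.032,0],[0,0,0],[0,0,0],[0,0,0],[0,0,0],[0,0,0],[0,0,0]],"hand":[1,1,1,-1,-1,-1,-1,-1]}' 40
python3 - <<'E'
from h import *
b=np.load("b.npy")
rel(.6045,.0274,.072,-64.2)
cv2.imwrite("pics/b.png",snapshot("scene")[120:360,150:390].repeat(2,0).repeat(2,1))
E
```

```text
time: 4.95
ee_pos: [0.5626, 0.1137, 0.0758]
tcp_rot: [-0.451, 1.972, -1.971]
contact_force: [-1.8, 0.7, 8.7]
gripper_width: 0.0108
t 4.95 pos [0.5626 0.1137 0.0758] yaw -64.19 tilt [ 0.  0. -1.] F [-1.8  0.7  8.7] w 0.0108
joints [-0.63  0.71  0.48  1.87 -0.5   0.68 -0.97]
shift tool [-0.0002  0.0038  0.0959] twist y 0.01
```

View pics/b.png

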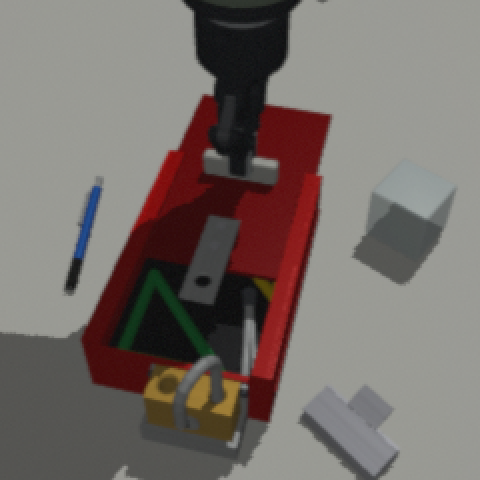

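The fingers hold the rib (opening about 11 mm) with 9 N upward on the tool, so I'll ease up slightly and then slide.

```bash
python3 -m crank '{"twist":[[0,0,0],[0,0,0],[0,0,0],[0,0,0],[0,0,0],[0,0,0],[0,0,0]],"offset":[[0,-0.002,0],[0,0,0.015],[0,0,0.02],[0,0,0.02],[0,0,0.02],[0,0,0.014],[0,0,0]],"hand":[-1,-1,-1,-1,-1,-1,-1]}' 40
python3 - <<'E'
from h import *
rel(.6045,.0274,.072,-64.2)
E
```

```text
time: 5.88
ee_pos: [0.6016, 0.0333, 0.0761]
tcp_rot: [-0.451, 1.971, -1.972]
contact_force: [9.3, 2.3, -23.7]
gripper_width: 0.0105
t 5.875 pos [0.6016 0.0333 0.0761] yaw -64.22 tilt [ 0. -0. -1.] F [  9.3   2.3 -23.7] w 0.0105
joints [-0.47  0.75  0.47  1.79 -0.48  0.72 -0.85]
shift tool [-0.0001  0.0041  0.0066] twist y -0.02
```

```bash
python3 -m crank '{"twist":[[0,0,0],[0,0,0],[0,0,0],[0,0,0]],"offset":[[0,0.001,0.003],[0,0,0.003],[0,0,0.002],[0,0,0]],"hand":[-1,-1,-1,-1]}' 40
python3 - <<'E'
from h import *
rel(.6045,.0274,.072,-64.2)
E
```

```text
time: 6.38
ee_pos: [0.6041, 0.0282, 0.076]
tcp_rot: [-0.454, 1.974, -1.969]
contact_force: [-0.5, 9.7, -6.0]
gripper_width: 0.0108
t 6.375 pos [0.6041 0.0282 0.076 ] yaw -64.13 tilt [-0.001  0.002 -1.   ] F [-0.5  9.7 -6. ] w 0.0108
joints [-0.45  0.75  0.47  1.79 -0.48  0.72 -0.84]
shift tool [-0.      0.004   0.0009] twist y 0.07
```

```bash
python3 -m crank '{"twist":[[0,0,0],[0,0,0],[0,0,0]],"offset":[[0,0,0.002],[0,0,0.001],[0,0,0]],"hand":[-1,-1,-1]}' 40
python3 - <<'E'
from h import *
rel(.6045,.0274,.072,-64.2)
im=snapshot("scene");cv2.imwrite("pics/c.png",cv2.resize(im[180:360,180:320],None,fx=4,fy=3.3))
E
```

```text
time: 6.75
ee_pos: [0.6042, 0.028, 0.0759]
tcp_rot: [-0.457, 1.977, -1.965]
contact_force: [-9.1, 22.6, 2.7]
gripper_width: 0.0108
t 6.75 pos [0.6042 0.028  0.0759] yaw -64.03 tilt [-0.004  0.005 -1.   ] F [-9.1 22.6  2.7] w 0.0108
joints [-0.45  0.75  0.46  1.78 -0.48  0.73 -0.84]
shift tool [-0.      0.0039  0.0007] twist y 0.17
```

View pics/c.png

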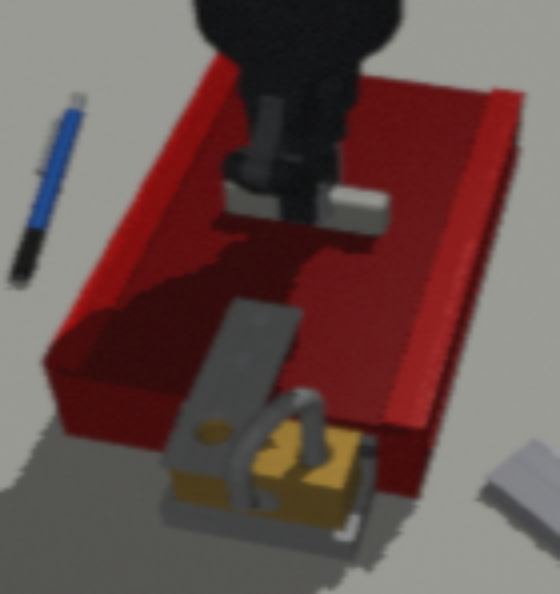

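The lid is against its stop: 24 N gives no further motion, the rib is within 1 mm of the predicted home, and the brass shows through the tongue hole. Relieving the load, opening and lifting.

```bash
python3 -m crank '{"twist":[[0,0,0],[0,0,0],[0,0,0],[0,0,0],[0,0,0],[0,0,0],[0,0,0],[0,0,0]],"offset":[[0,0,-0.003],[0,0,0],[0,0,0],[0,0,0],[0,0,0],[0,-0.03,0],[0,-0.05,0],[0,-0.05,0]],"hand":[-1,-0.5,0,0.3,0.3,0.3,0.3,0.3]}' 40
python3 - <<'E'
from h import *
b=np.load("b.npy")
for n in("top","scene"):
    im=snapshot(n); cv2.imwrite(f"pics/d_{n}.png",im)
    x,y=((330,110),(200,280))[n=="scene"]
    cv2.imwrite(f"pics/dz_{n}.png",cv2.resize(im[y:y+80,x:x+80],None,fx=6,fy=6,interpolation=cv2.INTER_CUBIC))
th=1.15
for th in(1.05,1.15,1.25):
    u=np.array([-np.cos(th),-np.sin(th)])
    P=b2w([[.038+a*u[0],-.128+a*u[1],z] for a,z in((0,.1015),(.019,.1205),(.038,.1015),(.038,.074))],b)
    print(th,((proj("top",P)-[330,110])*6).round().tolist(),((proj("scene",P)-[200,280])*6).round().tolist(),P[1])
    yaw=np.degrees(b[2]+th)+90-180
    rel(P[1,0],P[1,1],.18,yaw)
E
```

```text
time: 7.8
ee_pos: [0.6044, 0.026, 0.2077]
tcp_rot: [-0.452, 1.972, -1.972]
contact_force: [0.4, 0.5, -0.3]
gripper_width: 0.0554
1.05 [[188.0, 160.0], [281.0, 148.0], [338.0, 169.0], [311.0, 191.0]] [[347.0, 140.0], [283.0, 149.0], [225.0, 249.0], [233.0, 308.0]] [ 0.69308514 -0.09025079  0.1205    ]
t 7.9 pos [0.6066 0.0258 0.2113] yaw -64.24 tilt [ 0.007  0.001 -1.   ] F [ 0.5 -0.1 -1.3] w 0.0554
joints [-0.53  0.58  0.58  1.7  -0.38  0.97 -0.93]
shift tool [-0.0272  0.0317  0.142 ] twist y -60.19
1.15 [[188.0, 160.0], [281.0, 140.0], [337.0, 154.0], [310.0, 177.0]] [[347.0, 140.0], [290.0, 154.0], [237.0, 259.0], [244.0, 318.0]] [ 0.69498394 -0.09029009  0.1205    ]
t 7.9 pos [0.6066 0.0258 0.2113] yaw -64.24 tilt [ 0.007  0.001 -1.   ] F [ 0.5 -0.1 -1.3] w 0.0554
joints [-0.53  0.58  0.58  1.7  -0.38  0.97 -0.93]
shift tool [-0.0289  0.0318  0.1428] twist y -65.92
1.25 [[188.0, 160.0], [280.0, 133.0], [336.0, 139.0], [309.0, 163.0]] [[347.0, 140.0], [296.0, 158.0], [251.0, 268.0], [257.0, 327.0]] [ 0.69687718 -0.09013962  0.1205    ]
t 7.9 pos [0.6066 0.0258 0.2113] yaw -64.24 tilt [ 0.007  0.001 -1.   ] F [ 0.5 -0.1 -1.3] w 0.0554
joints [-0.53  0.58  0.58  1.7  -0.38  0.97 -0.93]
shift tool [-0.0307  0.0318  0.1435] twist y -71.65
```

View pics/dz_top.png

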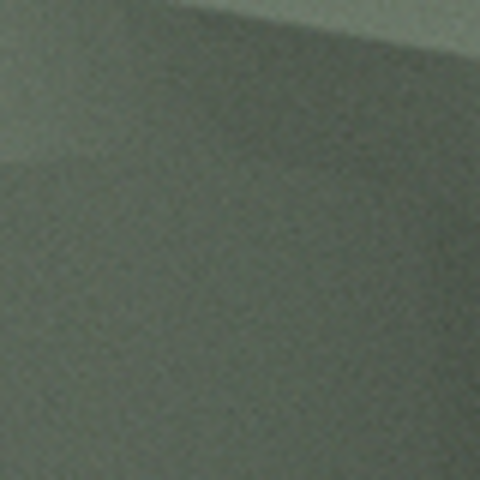

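View pics/dz_scene.png

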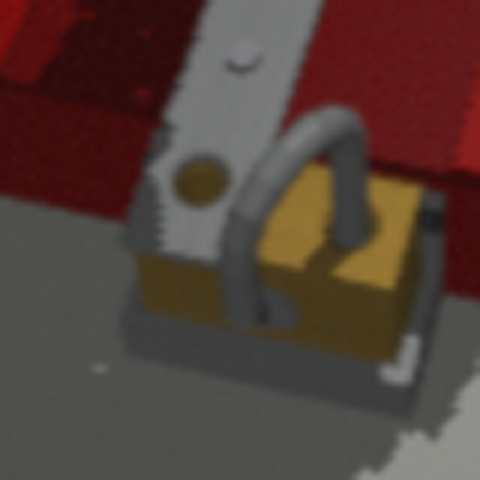

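The scene view shows the hole at (202,181) in the zoom and the tip of the short leg near (240,318), which matches a turn of 1.15 rad. Now going above the crown and turning the jaws square to the U.

```bash
python3 -m crank '{"twist":[[0,0,0],[0,0,0],[0,0,0],[0,0,0]],"offset":[[-0.0095,0,0.047],[-0.0095,0,0.048],[-0.0095,0,0.048],[0,0,0]],"hand":[0.3,0.3,0.3,0.3]}' 20
python3 -m crank '{"twist":[[0,-9.5,0],[0,-9.5,0],[0,-9.5,0],[0,-9.5,0],[0,-9.5,0],[0,-9.5,0],[0,-9,0],[0,0,0]],"offset":[[0,0,0],[0,0,0],[0,0,0],[0,0,0],[0,0,0],[0,0,0],[0,0,0],[0,0,0]],"hand":[0.3,0.3,0.3,0.3,0.3,0.3,0.3,0.3]}'
python3 - <<'E'
from h import *
rel(.695,-.0903,.1,1.7)
im=snapshot("scene");cv2.imwrite("pics/e.png",cv2.resize(im[180:360,180:320],None,fx=4,fy=3.3))
E
```

```text
time: 8.4
ee_pos: [0.693, -0.0943, 0.2056]
tcp_rot: [-0.449, 1.973, -1.977]
contact_force: [-1.0, 0.8, -0.3]
gripper_width: 0.0554
time: 9.4
ee_pos: [0.6922, -0.0897, 0.2063]
tcp_rot: [-1.223, 1.187, -1.186]
contact_force: [-0.3, -0.3, 0.1]
gripper_width: 0.0556
t 9.4 pos [ 0.6922 -0.0897  0.2063] yaw 1.76 tilt [-0.     0.001 -1.   ] F [-0.3 -0.3  0.1] w 0.0556
joints [-0.11  0.68  0.26  1.42 -0.19  1.07  0.22]
shift tool [0.0007 0.1063 0.0028] twist y 0.06
```

View pics/e.png

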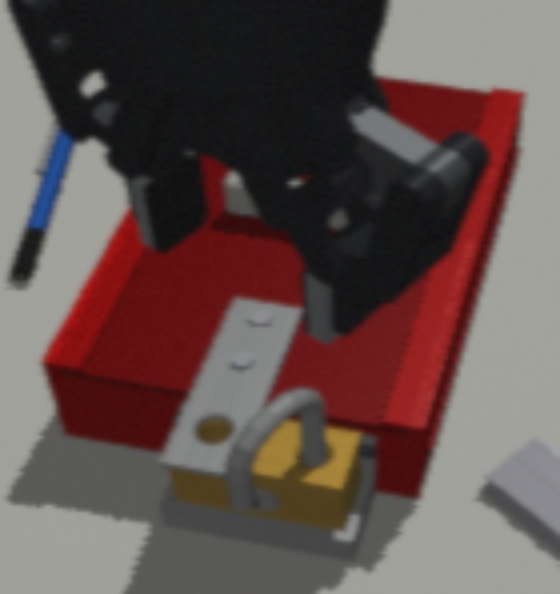

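The jaws stand above the shackle and straddle its plane. Descending and closing gently.

```bash
python3 -m crank '{"twist":[[0,0,0],[0,0,0],[0,0,0],[0,0,0]],"offset":[[0,0.04,0.003],[0,0.04,0],[0,0.026,0],[0,0,0]],"hand":[0.3,0.3,0.3,0.3]}' 20
python3 - <<'E'
from h import *
rel(.695,-.0903,.1,1.7)
im=snapshot("scene");cv2.imwrite("pics/f.png",cv2.resize(im[220:360,180:320],None,fx=4,fy=4))
E
```

```text
time: 9.95
ee_pos: [0.6943, -0.0896, 0.0984]
tcp_rot: [-1.225, 1.191, -1.186]
contact_force: [0.3, -0.8, 0.2]
gripper_width: 0.0556
t 9.95 pos [ 0.6943 -0.0896  0.0984] yaw 1.64 tilt [-0.004 -0.    -1.   ] F [ 0.3 -0.8  0.2] w 0.0556
joints [-0.09  0.8   0.23  1.49 -0.21  0.88  0.23]
shift tool [ 0.0007 -0.0016  0.0007] twist y -0.06
```

View pics/f.png

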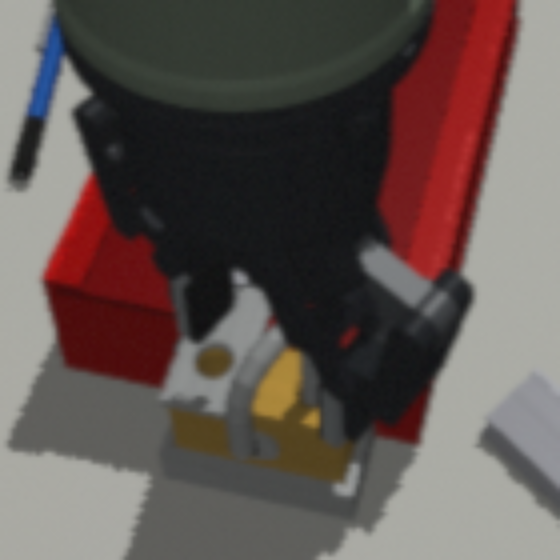

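Good straddle, and nothing is touched yet. Closing.

```bash
python3 -m crank '{"twist":[[0,0,0],[0,0,0],[0,0,0],[0,0,0],[0,0,0],[0,0,0]],"offset":[[0,0,0],[0,0,0],[0,0,0],[0,0,0],[0,0,0],[0,0,0]],"hand":[0,-0.3,-0.7,-1,-1,-1]}' 20
python3 - <<'E'
from h import *
rel(.695,-.0903,.1,1.7)
b=np.load("b.npy")
L=b2w([[.038,-.128,0]],b)[0]
s=state();p=s['ee_pos'];d=p-L
yawU=np.degrees(np.arctan2(d[1],d[0]))
print("radius",np.hypot(*d[:2]),"theta from pos",np.radians(yawU-180)-b[2]+2*np.pi)
M=R.from_rotvec(s['tcp_rot']).as_matrix()
print("L in tool",M.T@(L-p))
im=snapshot("scene");cv2.imwrite("pics/g.png",cv2.resize(im[220:360,180:320],None,fx=4,fy=4))
E
```

```text
time: 10.75
ee_pos: [0.6951, -0.0901, 0.1003]
tcp_rot: [-1.224, 1.187, -1.186]
contact_force: [-5.6, 0.1, 3.5]
gripper_width: 0.0083
t 10.75 pos [ 0.6951 -0.0901  0.1003] yaw 1.78 tilt [-0.001 -0.    -1.   ] F [-5.6  0.1  3.5] w 0.0083
joints [-0.09  0.8   0.23  1.49 -0.21  0.88  0.24]
shift tool [ 0.0002  0.0003 -0.0001] twist y 0.08
radius 0.018847269820603207 theta from pos 1.1569739610251562
L in tool [-1.88534243e-02  1.00255570e-01 -2.29699433e-05]
```

View pics/g.png

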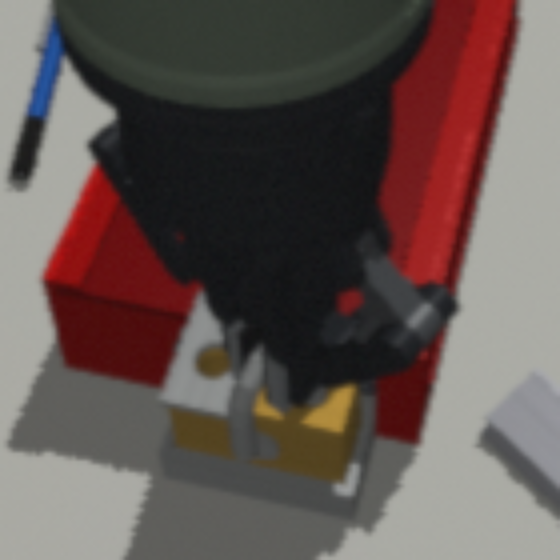

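The shackle is gripped: opening 8 mm, radius from the long leg 18.85 mm, turn 1.157 rad. Now swinging it along the arc, checking half-way.

```bash
cat > chk.py <<'E'
from h import *
b=np.load("b.npy");L=b2w([[.038,-.128,0]],b)[0]
C=b2w([[.019,-.128,.1]],b)[0]
s=state();p=s['ee_pos'];M=R.from_rotvec(s['tcp_rot']).as_matrix()
d=p-L;print("radius",np.hypot(*d[:2]),"theta pos",((np.arctan2(d[1],d[0])-np.pi-b[2]+np.pi)%(2*np.pi))-np.pi)
print("L in tool",(M.T@(L-p)).round(4)); rel(*C,np.degrees(b[2])-90)
E
python3 -m crank '{"twist":[[0,8.3,0],[0,8.3,0],[0,8.3,0],[0,8.3,0],[0,0,0]],"offset":[[-0.0002,0,-0.0027],[-0.0002,0,-0.0027],[-0.0002,0,-0.0027],[-0.0002,0,-0.0027],[0,0,0]],"hand":[-1,-1,-1,-1,-1]}' 20
python3 chk.py
```

```text
time: 11.42
ee_pos: [0.6844, -0.0873, 0.1001]
tcp_rot: [-0.898, 1.603, -1.602]
contact_force: [-6.9, -1.7, 2.8]
gripper_width: 0.0084
radius 0.01893783130882072 theta pos 0.5599904096665114
L in tool [-0.0191  0.1001  0.0003]
t 11.425 pos [ 0.6844 -0.0873  0.1001] yaw -31.54 tilt [-0.002 -0.001 -1.   ] F [-6.9 -1.7  2.8] w 0.0084
joints [-0.19  0.81  0.38  1.52 -0.36  0.88 -0.23]
shift tool [-0.0029  0.0001 -0.0101] twist y 32.67
```

```bash
python3 -m crank '{"twist":[[0,8.2,0],[0,8.2,0],[0,8.2,0],[0,8.1,0],[0,0,0],[0,0,0]],"offset":[[-0.0002,0,-0.0027],[-0.0002,0,-0.0027],[-0.0002,0,-0.0027],[-0.0002,0,-0.0027],[0,0,0],[0,0,0]],"hand":[-1,-1,-1,-1,-1,-1]}' 20
python3 chk.py
python3 - <<'E'
from h import *
im=snapshot("scene");cv2.imwrite("pics/i.png",cv2.resize(im[270:350,190:300],None,fx=6,fy=6))
E
```

```text
time: 12.18
ee_pos: [0.677, -0.0793, 0.0999]
tcp_rot: [-0.455, 1.972, -1.971]
contact_force: [-9.2, -0.8, 2.8]
gripper_width: 0.0083
radius 0.019208067191735238 theta pos -0.0182485146937017
L in tool [-0.0194  0.0999  0.0005]
t 12.175 pos [ 0.677  -0.0793  0.0999] yaw -64.11 tilt [-0.002 -0.    -1.   ] F [-9.2 -0.8  2.8] w 0.0083
joints [-0.28  0.83  0.53  1.55 -0.5   0.9  -0.7 ]
shift tool [-0.0002 -0.0001  0.0004] twist y 0.1
```

View pics/i.png

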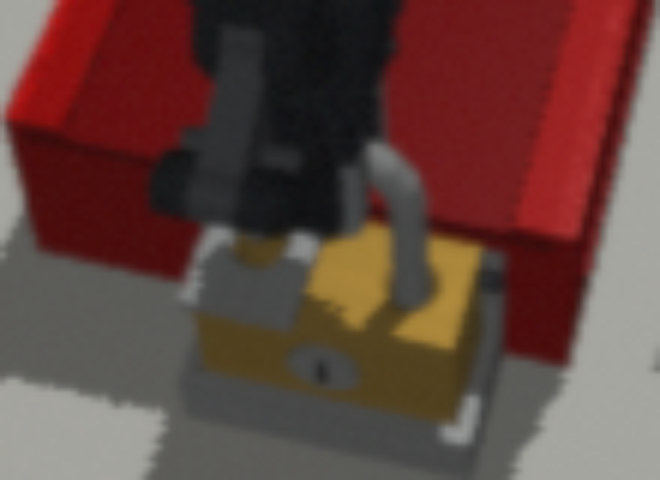

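The shackle reads a turn of about 0 rad (-0.018 by position). The hole shows at (260,250) directly under the held leg. Pressing down part-way to test the entry.

```bash
python3 -m crank '{"twist":[[0,0,0],[0,0,0],[0,0,0],[0,0,0],[0,0,0]],"offset":[[0,0,0],[0,0.003,0],[0,0.003,0],[0,0.003,0],[0,0,0]],"hand":[-1,-1,-1,-1,-1]}' 60
python3 chk.py
```

```text
time: 12.85
ee_pos: [0.6771, -0.0794, 0.0911]
tcp_rot: [-0.455, 1.972, -1.971]
contact_force: [-8.2, -0.6, 4.0]
gripper_width: 0.0071
radius 0.01910496575160419 theta pos -0.010523885622573559
L in tool [-0.0192  0.0911  0.0003]
t 12.85 pos [ 0.6771 -0.0794  0.0911] yaw -64.12 tilt [-0.002  0.    -1.   ] F [-8.2 -0.6  4. ] w 0.0071
joints [-0.28  0.84  0.52  1.56 -0.5   0.88 -0.7 ]
shift tool [-0.0001 -0.0089  0.0002] twist y 0.09
```

```bash
python3 -m crank '{"twist":[[0,0,0],[0,0,0],[0,0,0],[0,0,0],[0,0,0]],"offset":[[0,0.003,0],[0,0.003,0],[0,0.003,0],[0,0.003,0],[0,0,0]],"hand":[-1,-1,-1,-1,-1]}' 60
python3 chk.py
python3 - <<'E'
from h import *
im=snapshot("scene");cv2.imwrite("pics/j.png",cv2.resize(im[270:350,190:300],None,fx=6,fy=6))
E
```

```text
time: 13.48
ee_pos: [0.6774, -0.0797, 0.08]
tcp_rot: [-0.454, 1.971, -1.971]
contact_force: [-12.5, -0.9, 17.0]
gripper_width: 0.0074
radius 0.018972218145595736 theta pos 0.008524526323553161
L in tool [-0.019   0.08   -0.0001]
t 13.475 pos [ 0.6774 -0.0797  0.08  ] yaw -64.12 tilt [-0.001  0.    -1.   ] F [-12.5  -0.9  17. ] w 0.0074
joints [-0.27  0.85  0.51  1.56 -0.51  0.86 -0.69]
shift tool [ 0.     -0.02   -0.0002] twist y 0.09
```

View pics/j.png

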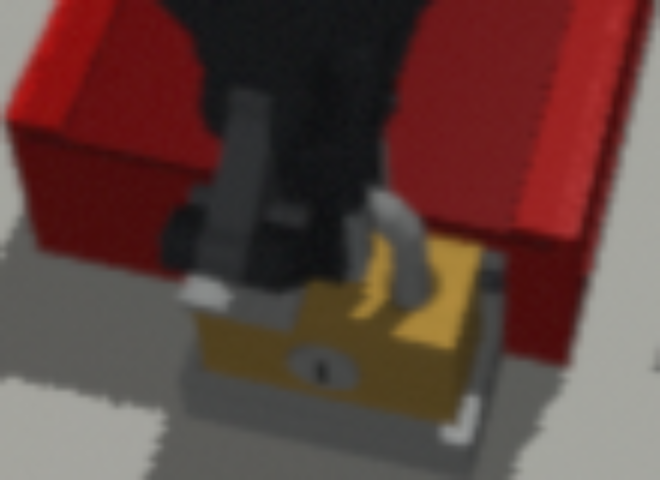

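The shackle has gone down visibly by about 20 mm. A last bit of press to make sure the pawl catches.

```bash
python3 -m crank '{"twist":[[0,0,0],[0,0,0],[0,0,0]],"offset":[[0,0.0015,0],[0,0.001,0],[0,0,0]],"hand":[-1,-1,-1]}' 60
python3 chk.py
```

```text
time: 13.9
ee_pos: [0.6782, -0.0802, 0.0797]
tcp_rot: [-0.451, 1.97, -1.971]
contact_force: [-19.7, 0.4, 43.5]
gripper_width: 0.0069
radius 0.01853120591054032 theta pos 0.05127742546514913
L in tool [-0.0184  0.0797 -0.001 ]
t 13.9 pos [ 0.6782 -0.0802  0.0797] yaw -64.13 tilt [ 0.001 -0.    -1.   ] F [-19.7   0.4  43.5] w 0.0069
joints [-0.27  0.85  0.51  1.56 -0.51  0.86 -0.69]
shift tool [ 0.0005 -0.0203 -0.0009] twist y 0.08
```

It has bottomed: force rises with no travel. Relieving, opening and lifting away, then checking.

```bash
python3 -m crank '{"twist":[[0,0,0],[0,0,0],[0,0,0],[0,0,0],[0,0,0],[0,0,0]],"offset":[[0,-0.0025,0],[0,0,0],[0,0,0],[0,0,0],[0,0,0],[0,0,0]],"hand":[-1,-0.6,-0.2,0.2,0.4,0.4]}' 20
python3 -m crank '{"twist":[[0,0,0],[0,0,0],[0,0,0],[0,0,0],[0,0,0],[0,0,0],[0,0,0],[0,0,0]],"offset":[[0,-0.03,0],[0,-0.04,0],[0,-0.04,0],[0,-0.03,-0.04],[0,0,-0.055],[0,0,-0.055],[0,0,-0.055],[0,0,-0.055]],"hand":[0.4,0.4,0.4,0.4,0.4,0.4,0.4,0.4]}'
python3 - <<'E'
from h import *
for n in("top","scene"):
    im=snapshot(n); cv2.imwrite(f"pics/k_{n}.png",im)
im=im;cv2.imwrite("pics/k_z.png",cv2.resize(im[270:350,190:300],None,fx=6,fy=6))
b=np.load("b.npy")
for dz in(0,.019):
  P=b2w([[.038,-.128,.1015-dz],[.019,-.128,.1205-dz],[0,-.128,.1015-dz]],b)
  print(((proj("scene",P)-[190,270])*6).round().tolist())
E
```

```text
time: 14.65
ee_pos: [0.678, -0.0793, 0.0792]
tcp_rot: [-0.453, 1.971, -1.971]
contact_force: [-0.8, 0.6, -0.1]
gripper_width: 0.0599
time: 15.65
ee_pos: [0.5635, 0.1562, 0.2195]
tcp_rot: [-0.453, 1.971, -1.97]
contact_force: [1.1, 1.1, 0.1]
gripper_width: 0.0596
[[407.0, 200.0], [324.0, 138.0], [250.0, 166.0]]
[[409.0, 242.0], [328.0, 183.0], [256.0, 209.0]]
```

View pics/k_z.png

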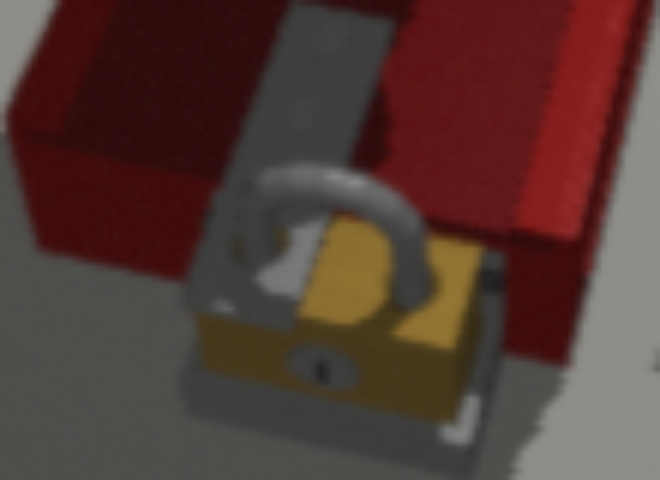

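View pics/k_scene.png

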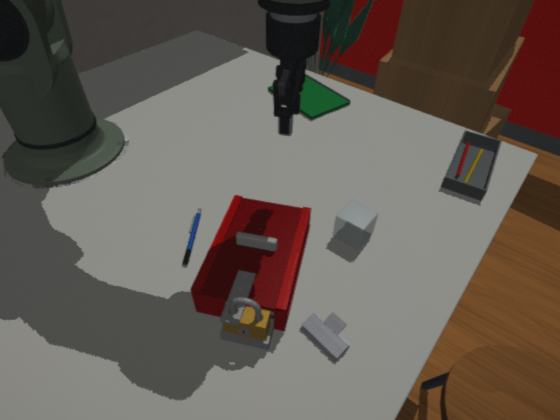

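View pics/k_top.png

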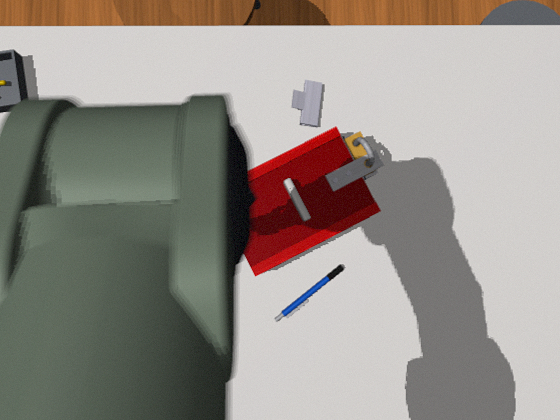

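The crown is at (330,180) in the zoom, against a prediction of (328,183) if locked and (324,138) if raised. The short leg goes down through the tongue hole, and the pencil, cube and clip are where they were. Handing in.

Run:
```python
from station import *
print(close_job())
```

```text
the job is handed in; nothing more can be done
None
```

The set box is locked, and I handed the job in at about 16 s on the robot's clock, against the 48 s limit.

1. **Lid:** I gripped the rib and slid the lid about 95 mm to its stop. At 24 N it moved no further, and the rib was within 1 mm of the predicted home position.
2. **Shackle turn:** I gripped the crown and swung the shackle from 1.15 rad to about 0 rad.
3. **Press:** I pressed the shackle down about 20 mm until it bottomed, with the force rising to about 43 N and no more travel. I then released it and backed the arm away.

**Last checks:**
- About a second after release, the crown was within about 1 px of where it should be when locked; raised, it would be about 7 px higher.
- The short leg goes down through the tongue hole.
- The pencil, cube and clip look unmoved in the pictures.
- The measured force on the tool at the end was about 1 N, which is noise.

The only view of the locked shackle from close enough to measure was the scene camera's. In the top camera's picture the padlock is partly shadowed, so I only looked at it and did not measure there. The 43 N was the reading at the end of the final press, through the fingers and not the gripper's body.

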